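# Refit the filter cassette in the fume-filter box

## Task

Put the filter cassette back into the fume-filter box beside the printer: hook its rear tongue under the steel lip, push it fully home against the sprung buffer there and, keeping it pushed, swing the front down until it lies flat and the sprung catch snaps over its front edge; let go of it there. Feel your way in gently, without forcing it (never more than 50 N on the box), and leave the other things on the bench where they are.

Things in the scene. Friction and masses are not known exactly. Their poses are not given: they have to be found in the camera images.
- cassette: Loose grey plastic filter cassette, flat on the bench, 120 long (own x) x 88 wide (own y), 0.2-0.35 kg. Origin: centre of its flat underside; x points to the rear tongue, z up. Middle part x = -48 to +42 mm is 12 mm thick
- rear_edge (a point): Middle of the lower rear edge of the cassette (cassette x = +60 mm, z = 0). The rear tongue, x = +42 to +60, is 5 mm thick, up from the underside, full width
- front_edge (a point): Middle of the lower front edge of the cassette (cassette x = -60 mm, z = 0). The front tongue, x = -60 to -48, is 6 mm thick, up from the underside, full width
- grip_bar (a point): Middle of the top of the black upright grip bar that stands across the cassette at x = -10 mm: 14 mm thick along x, 50 mm wide along y (centred), from 12 to 50 mm above the underside
- filter_box: Fixed grey metal box, level on the bench, 170 (own x) x 140 (own y) mm, with an open pocket in its top, a steel lip at its +x end and a sprung black catch at its -x end. Origin: centre of its underside, on the bench; z up. The cassette goes in with its own x along the box's x
- lip (a point): Middle of the lower free edge of the lip: box x = +50.5, 11 mm above the pocket floor. The lip (4 mm thick, full width) reaches back to a rigid stop face at x = +60.5. Hidden under it a sprung buffer bar, face at x = +54.5, takes 10 N + 1 N/mm to push back, up to 6 mm, hard against the stop. The tongue enters with the cassette's front raised 11 to 22 degrees
- pocket (a point): Centre of the pocket floor: box x = y = 0, 55 mm above the bench. Pocket 96 mm wide between side shoulders 10 mm high, ending at a rigid front wall 7 mm high, inner face at x = -61.5: the cassette drops in behind it only while it holds the buffer pushed back at least 4 mm, and the buffer then keeps it against the front wall (rear edge at x = +58.5)
- catch (a joint): Travel (m) of the catch: 0 = sprung forward over the pocket, up to 0.010 = pushed back to -x. 30 mm wide; nose tip box x = -54.5 mm, nose underside 7.5 mm above pocket floor, over it a 60 degree ramp up to 23 mm at x = -62.5, thumb piece to x = -77. Spring 1.2 N + 0.3 N/mm. The front edge pressed on the ramp (about 4 to 12 N) drives it back; it then snaps over the front tongue
- pen_cup: Bystander: dark steel pen cup, 74 mm across, 95 mm high; origin centre of underside
- screwdriver: Bystander: screwdriver 190 mm long lying on the bench
- printed_tray: Bystander: small red printed tray 75 x 45 x 18 mm; origin centre of underside
- scraper: Bystander: scraper 200 mm long lying on the bench
- printed_block: Bystander: red printed block 30 x 30 x 22 mm; origin centre of underside

How it is judged:
By the outcome, as a careful person would: the job done as asked, in the order asked, and still so for the second after the job is handed in, with the robot touching nothing.
It also fails if it takes over 59 s, if anything falls off the work surface, if the arm or the gripper's body presses on something with over 40 N, if the wrist force passes 120 N, or if a joint passes its speed limit or range.

## Robot

A 6-joint arm with a two-finger parallel gripper is mounted at the origin on the work surface. World frame = base frame: x ahead of the robot, y to its left, z up, the work surface at z = 0. Lengths are in mm, angles in rad, forces in N, time in s.
With the tool pointing down it reaches from about 350 to 775 mm from the base axis. Payload 7.3 kg.
Tool frame: the origin (TCP) lies at the very end of the fingers, on their centre line; the grasp point (between the pads) lies bot.grip_point_offset behind it (bot.grip_point_offset is the distance from the TCP to the grasp point, in mm); z points along the fingers, y is the line along which they close (so a half turn about z gives the same grasp; the last joint's range is limited). The gripper opens to 92 mm and grips with 3 to 60 N. Pads are 19 mm wide; open, the fingers measure 130 mm over their backs; the gripper's body (75 mm by 190 mm) begins 47 mm behind the grasp point.
Start: joints at [1.144, 0.342, 1.524, -0, 1.275, -0.146], TCP at [145.475, 504.462, 226.741] pointing down, gripper open.
Joint ranges: [-2.53, 2.53], [-0.77, 2.02], [0.04, 2.7], [-1, 4.14], [0.28, 2.66], [-3.11, 3.11]. Speed limits (rad/s): [2.57, 2.57, 3.14, 3.14, 3.14, 3.14].

## Interface

Orientations are given as [roll, pitch, yaw] about the fixed x, y, z axes, in that order (R = Rz(yaw) Ry(pitch) Rx(roll)).
In Python, from plant import bot gives the robot as it stands. The module is installed in compiled form; this text tells all that it offers.
- The arm moves only by the tool carry_out, never from a script. Its argument "plan" is a list of rows, each an object of numbers: "tx", "ty", "tz": the shift along the world's x, y, z in mm; "rx", "ry", "rz": the turn, a rotation vector about the world's x, y, z in rad. A call has 1 to 12 rows; each row shifts and turns the commanded pose from where the row before left it; what a row does not reach is not made up. A row lasts 1/10 s, in which the tool goes at most 50 mm and 8.59 degrees, less where a joint would pass 70% of its speed; a pose out of reach is approached as far as the arm can. A call with a gripper value outside its range is refused whole. "gripper" is the closure, from 0 (fully open) to 1 (shut), set as the call begins (left out, the last holds). The fingers move at their own pace and stop on an object; the grip force is fixed at half the most. Time passes only in rows, so rows that do not move let the fingers close. It gives the time, the measured TCP pose, the force, the opening and the grip force at its end, in the units of the state.
- bot.get_obs(): the state, without advancing time (a new reading comes with each control period).
- bot.capture(name): name is "scene" or "top" or "wrist"; returns the picture (480x640x3 uint8, red, green, blue); there is no depth.
- bot.camera_model(name): a dict with "camera_matrix" (3x3 intrinsics, pixels), "dist" ([k1, k2, p1, p2, k3] as OpenCV has them; the pictures are not rectified), "R" (3x3) and "t" (3): a world point X has camera coordinates R X + t. Camera axes: x right, y down, z forward; pixel columns grow to the right and rows downward; lengths in mm; the calibration is good to about 2 mm. A picture is of the moment at which its call begins: read the wrist's pose just before it. camera_model takes no time and is no camera call; for the wrist camera it gives the pose at the moment of the call.
- bot.close_job(): hands the job in; it is judged then, once.
The state is a dict: "time": time; "joint_positions": joint angles; "dq": joint speeds; "tau": joint torques, N m; "tool_pos": TCP position; "tcp_rot": TCP orientation; "contact_force": force on the tool from outside, world axes, zero at the start; "moment": the same for the moment, N m; "grip_width": finger opening in mm; "finger_force": force on a finger pad.
Only numpy, scipy, OpenCV 4.12 (cv2) and the standard library are available. Lean on these libraries where they do the work, as an engineer would, in place of code of your own. Each camera call takes 0.05 s, during which the arm holds its last target. There are 200 camera calls.

## Working session

There is one attempt and no reset: what is moved stays moved. The work goes in short steps, Python scripts to look and compute and a tool call to move; the robot and the scene stay as the last step left them, time stands still between calls to the robot, and variables do not carry over. Pictures are saved under pics/ and viewed, at most 10 in all, crops included, and the job is handed in when it is done.

Besides the shell and the picture viewer there is one more tool, called after "Request:" as name(argument=value, ...) on one line, values as JSON. carry_out: Moves the arm, as the interface text tells. Its arguments: {"type":"object","properties":{"plan":{"type":"array"},"gripper":{"type":"number"}},"required":["plan"]}

```bash
mkdir -p pics; python3 - <<'E'
from plant import bot
import cv2
for n in("top","scene"):
    cv2.imwrite(f"pics/{n}0.png",bot.capture(n)[:,:,::-1])
    m=bot.camera_model(n);print(n,m["camera_matrix"],m["dist"],m["R"],m["t"])
o=bot.get_obs();print(o,bot.grip_point_offset)
E
```

```text
top [[450.67575299   0.         319.0118649 ]
 [  0.         450.67575299 237.78222604]
 [  0.           0.           1.        ]] [0.03072888 0.         0.         0.         0.        ] [[ 5.12562609e-02 -9.98685376e-01  5.60796395e-04]
 [-9.78469266e-01 -5.03310924e-02 -2.00161627e-01]
 [ 1.99926715e-01  9.71081454e-03 -9.79762731e-01]] [-40.51423382 609.11861333 624.43372758]
scene [[442.18716116   0.         319.01597836]
 [  0.         442.18716116 245.40433533]
 [  0.           0.           1.        ]] [-0.04483578  0.          0.          0.          0.        ] [[ 0.38635172  0.92234432 -0.00364641]
 [ 0.61118228 -0.25896898 -0.74792465]
 [-0.69078836  0.28673335 -0.66377362]] [-209.7081459  -314.75052665 1226.2945918 ]
{'time': 0.1, 'joint_positions': array([ 1.14399388e+00,  3.42666263e-01,  1.52490174e+00, -2.59111710e-05,
        1.27539835e+00, -1.45990003e-01]), 'dq': array([-9.68685755e-05, -1.18700447e-03, -2.83669518e-03, -1.88699835e-03,
       -7.09296747e-04,  5.37942552e-04]), 'tau': array([ 2.67158015e-03, -4.32004559e+01, -2.44698018e+01,  7.21678580e-02,
        5.25774469e-02, -4.69164002e-05]), 'tool_pos': array([145.32937041, 504.11504413, 226.11449188]), 'tcp_rot': array([-3.14022996e+00, -1.75320774e-04,  2.86078765e+00]), 'contact_force': array([-0.4333709 , -0.11399452, -0.29629689]), 'moment': array([-0.02605387, -0.04879122,  0.01293489]), 'finger_force': 0.0, 'grip_width': 91.8188095635515} 18.8
```

View pics/top0.png

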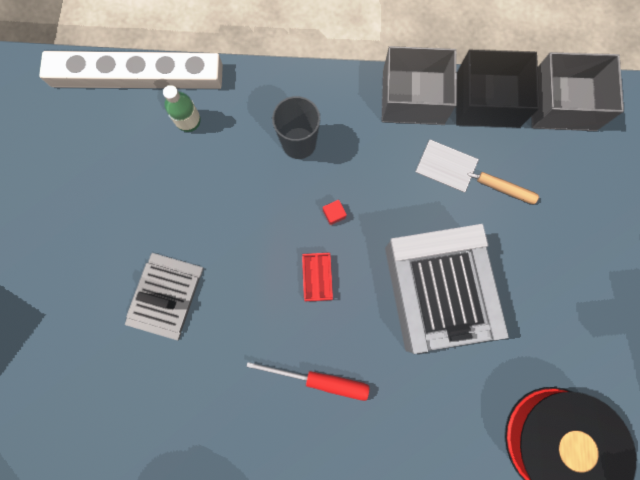

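View pics/scene0.png

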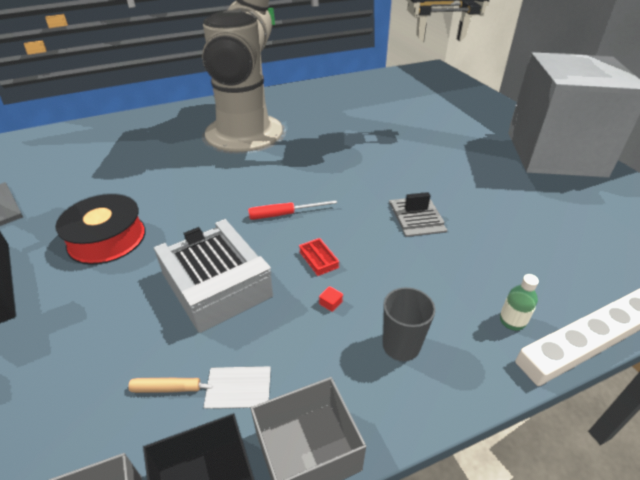

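The top view shows the cassette's corners near (153,255), (203,266), (178,339) and (126,326), with the box around (450,290) and its lip at the image top (+x). I'll enlarge both.

```bash
cat > h.py <<'E'
import numpy as np, cv2
from scipy.optimize import least_squares
from scipy.spatial.transform import Rotation as Ro
def proj(m,P):
    return cv2.projectPoints(np.float64(P).reshape(-1,1,3),cv2.Rodrigues(np.array(m["R"]))[0],np.float64(m["t"]),np.float64(m["camera_matrix"]),np.float64(m["dist"]))[0].reshape(-1,2)
def ray(m,uv,z):
    n=cv2.undistortPoints(np.float64(uv).reshape(-1,1,2),np.float64(m["camera_matrix"]),np.float64(m["dist"])).reshape(-1,2)
    R=np.array(m["R"]);C=-R.T@np.array(m["t"]);d=np.c_[n,np.ones(len(n))]@R
    return C+d*((z-C[2])/d[:,2])[:,None]
def world(p,L):   # p=x,y,yaw flat on the bench
    return np.float64(L)@Ro.from_euler('z',p[2]).as_matrix().T+[p[0],p[1],0]
def fit(views,p0):  # views: list of (model, local pts, pixels)
    f=lambda p:np.concatenate([(proj(m,world(p,L))-uv).ravel() for m,L,uv in views])
    s=least_squares(f,p0,x_scale=[1,1,.01],loss='soft_l1');return s.x,f(s.x).reshape(-1,2)
E
python3 - <<'E'
import cv2,numpy as np
a=cv2.imread("pics/top0.png")
A=cv2.resize(a[245:345,115:215],(400,400),interpolation=cv2.INTER_CUBIC)
B=cv2.resize(a[220:360,382:515],(399,420),interpolation=cv2.INTER_CUBIC)
o=np.zeros((420,800,3),np.uint8);o[:400,:400]=A;o[:420,400:799]=B
cv2.imwrite("pics/c1.png",o)
E
```

```text
(no output)
```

View pics/c1.png

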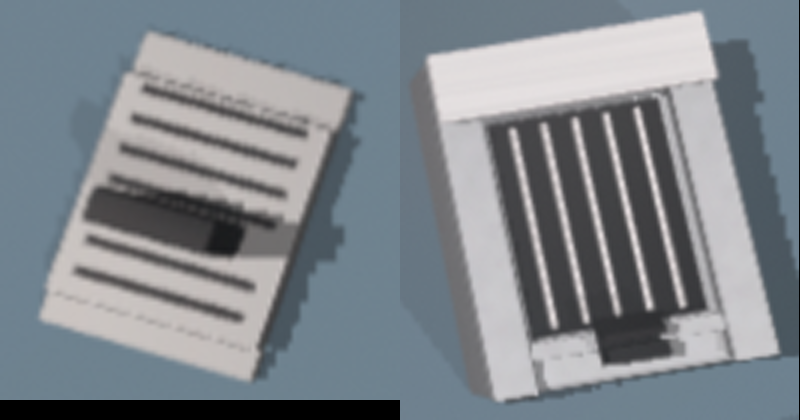

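```bash
python3 - <<'E'
from h import *
from plant import bot
m=bot.camera_model("top")
c,r=fit([(m,[[60,44,5],[60,-44,5],[-60,-44,6],[-60,44,6]],np.array([[152.5,252.5],[203,267.5],[178,340],[125,325]]))],[300,300,-.3]);print(c,r)
b,r=fit([(m,[[85,70,70],[85,-70,70],[-85,-70,65],[-85,70,65]],np.array([[391,239],[483.7,224],[508,338.3],[414.3,353.3]]))],[400,-200,.1]);print(b,r)
w=bot.camera_model("wrist");print(w["camera_matrix"],w["R"],-w["R"].T@w["t"])
E
```

```text
[ 5.14900201e+02  2.32925932e+02 -2.28762566e-01] [[-0.40277425  0.08811859]
 [ 0.39345722 -0.17367158]
 [ 0.02833987  0.34137583]
 [-0.02115364 -0.26464907]]
[ 5.44804953e+02 -2.04127738e+02  2.09665637e-01] [[ 0.44686935 -0.63376787]
 [-0.74573048  0.01640161]
 [ 1.26807317  0.04222505]
 [-0.76472397  0.45397116]]
[[333.31258377   0.         321.6784907 ]
 [  0.         333.31258377 236.15391861]
 [  0.           0.           1.        ]] [[ 0.27702152  0.96086298 -0.00118459]
 [ 0.9278442  -0.26718123  0.26022937]
 [ 0.24972827 -0.07318825 -0.9655461 ]] [ 78.97483417 522.08707217 383.99416361]
```

Request:
carry_out(plan=[{"tx": 30, "ty": -22.4, "tz": -6, "rz": -0.1266}, {"tx": 30, "ty": -22.4, "tz": -6, "rz": -0.1266}, {"tx": 30, "ty": -22.4, "tz": -6, "rz": -0.1266}, {"tx": 30, "ty": -22.4, "tz": -6, "rz": -0.1266}, {"tx": 30, "ty": -22.4, "tz": -6, "rz": -0.1266}, {"tx": 30, "ty": -22.4, "tz": -6, "rz": -0.1266}, {"tx": 30, "ty": -22.4, "tz": -6, "rz": -0.1266}, {"tx": 30, "ty": -22.4, "tz": -6, "rz": -0.1266}, {"tx": 30, "ty": -22.4, "tz": -6, "rz": -0.1266}, {"tx": 30, "ty": -22.4, "tz": -6, "rz": -0.1266}, {"tx": 30, "ty": -22.4, "tz": -6, "rz": -0.1266}, {"tx": 30, "ty": -22.4, "tz": -6, "rz": -0.1266}], gripper=0.4)

```text
invalid input at $.plan[0]: expected keys tx, ty, tz, rx, ry, rz
```

Request:
carry_out(plan=[{"tx": 30, "ty": -22.4, "tz": -6, "rx": 0, "ry": 0, "rz": -0.1266}, {"tx": 30, "ty": -22.4, "tz": -6, "rx": 0, "ry": 0, "rz": -0.1266}, {"tx": 30, "ty": -22.4, "tz": -6, "rx": 0, "ry": 0, "rz": -0.1266}, {"tx": 30, "ty": -22.4, "tz": -6, "rx": 0, "ry": 0, "rz": -0.1266}, {"tx": 30, "ty": -22.4, "tz": -6, "rx": 0, "ry": 0, "rz": -0.1266}, {"tx": 30, "ty": -22.4, "tz": -6, "rx": 0, "ry": 0, "rz": -0.1266}, {"tx": 30, "ty": -22.4, "tz": -6, "rx": 0, "ry": 0, "rz": -0.1266}, {"tx": 30, "ty": -22.4, "tz": -6, "rx": 0, "ry": 0, "rz": -0.1266}, {"tx": 30, "ty": -22.4, "tz": -6, "rx": 0, "ry": 0, "rz": -0.1266}, {"tx": 30, "ty": -22.4, "tz": -6, "rx": 0, "ry": 0, "rz": -0.1266}, {"tx": 30, "ty": -22.4, "tz": -6, "rx": 0, "ry": 0, "rz": -0.1266}, {"tx": 30, "ty": -22.4, "tz": -6, "rx": 0, "ry": 0, "rz": -0.1266}], gripper=0.4)

```text
time: 1.3
tool_pos: [506.3, 234.5, 154.1]
tcp_rot: [-3.141, 0.0, 1.336]
contact_force: [0.4, 0.4, 0.3]
grip_width: 55.1
finger_force: 0.0
```

```bash
cat > look.py <<'E'
import sys,pickle
from h import *
from plant import bot
n=sys.argv[1]
m=bot.camera_model("wrist");im=bot.capture("wrist");pickle.dump(m,open(n+".pkl","wb"))
cv2.imwrite(f"pics/{n}.png",im[:,:,::-1])
o=bot.get_obs();print({k:np.round(o[k],3) for k in("time","joint_positions","tool_pos","tcp_rot","contact_force","moment","grip_width")})
E
sleep 0; python3 look.py w1
```

```text
{'time': np.float64(1.35), 'joint_positions': array([ 0.29 ,  0.473,  1.534, -0.003,  1.134,  0.535]), 'tool_pos': array([510.495, 231.009, 153.114]), 'tcp_rot': array([3.139e+00, 2.000e-03, 1.327e+00]), 'contact_force': array([ 3.722, -3.153,  0.165]), 'moment': array([-0.277, -0.048, -0.   ]), 'grip_width': np.float64(55.267)}
```

View pics/w1.png

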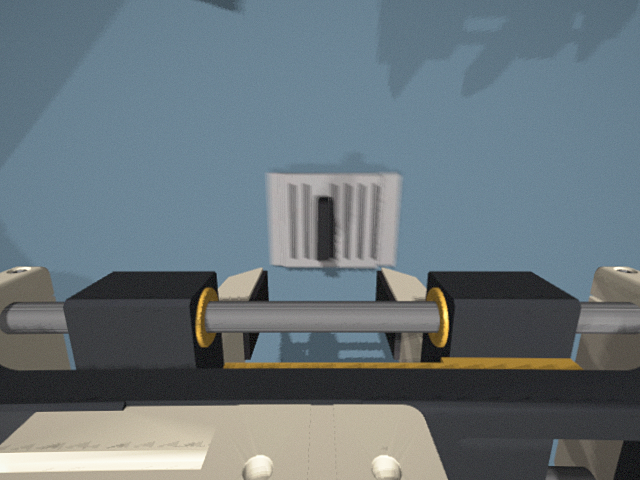

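Blurred, because the arm was still settling. The cassette spans (268,173)–(400,268). I'll let it settle, then measure.

Request:
carry_out(plan=[{"tx": 0, "ty": 0, "tz": 0, "rx": 0, "ry": 0, "rz": 0}, {"tx": 0, "ty": 0, "tz": 0, "rx": 0, "ry": 0, "rz": 0}, {"tx": 0, "ty": 0, "tz": 0, "rx": 0, "ry": 0, "rz": 0}])

```text
time: 1.65
tool_pos: [504.5, 236.4, 154.9]
tcp_rot: [-3.141, -0.0, 1.344]
contact_force: [-0.4, 0.1, 0.5]
grip_width: 54.9
finger_force: 0.0
```

```bash
python3 look.py w2; python3 -c "
import cv2
a=cv2.imread('pics/w2.png');cv2.imwrite('pics/w2c.png',cv2.resize(a[160:280,255:415],None,fx=5,fy=5,interpolation=cv2.INTER_CUBIC))"
```

```text
{'time': np.float64(1.7), 'joint_positions': array([0.301, 0.466, 1.54 , 0.   , 1.136, 0.528]), 'tool_pos': array([504.581, 236.542, 154.997]), 'tcp_rot': array([-3.142, -0.   ,  1.344]), 'contact_force': array([-0.31 , -0.396,  0.134]), 'moment': array([-0.125,  0.037,  0.047]), 'grip_width': np.float64(55.169)}
```

View pics/w2c.png

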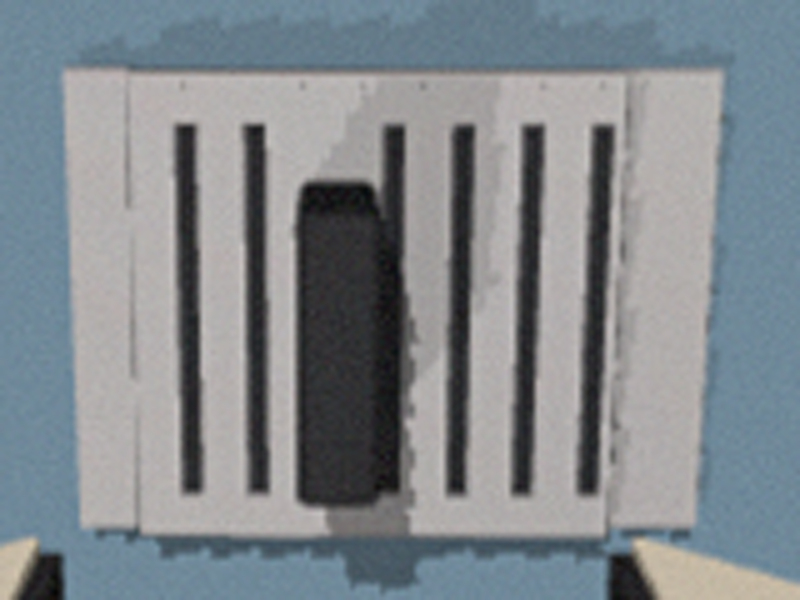

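```bash
python3 - <<'E'
from h import *
import pickle
m=pickle.load(open("w2.pkl","rb"))
L=[[-60,44,6],[-60,-44,6],[60,44,5],[60,-44,5],[-48,44,12],[-48,-44,12],[42,44,12],[42,-44,12],[-17,25,50],[-3,25,50],[-3,-25,50],[-17,-25,50]]
c=np.array([[63,68],[82,530],[723,68],[695,528],[128,68],[141,535],[628,72],[605,537],[298,213],[378,215],[380,503],[298,503]])/5+[255,160]-.4
p,r=fit([(m,L,c)],[515,233,-.23]);print(p);print(r.round(2).tolist());print(world(p,[[-10,0,50]]))
E
```

```text
[ 5.15966007e+02  2.34727617e+02 -2.29516161e-01]
[[-0.09, -0.13], [-0.25, -0.86], [0.19, 0.08], [0.07, -0.52], [-0.63, 0.43], [-0.43, 0.31], [0.68, -0.13], [0.78, 0.12], [-0.62, -0.39], [1.01, -0.75], [0.01, 1.23], [-0.4, 1.19]]
[[506.22824157 237.00268098  50.        ]]
```

Request:
carry_out(plan=[{"tx": 3.4, "ty": -39.7, "tz": 3.8, "rx": 0, "ry": 0, "rz": 0.0364}, {"tx": 3.4, "ty": -39.7, "tz": 3.8, "rx": 0, "ry": 0, "rz": 0.0364}, {"tx": 3.4, "ty": -39.7, "tz": 3.8, "rx": 0, "ry": 0, "rz": 0.0364}, {"tx": 3.4, "ty": -39.7, "tz": 3.8, "rx": 0, "ry": 0, "rz": 0.0364}, {"tx": 3.4, "ty": -39.7, "tz": 3.8, "rx": 0, "ry": 0, "rz": 0.0364}, {"tx": 3.4, "ty": -39.7, "tz": 3.8, "rx": 0, "ry": 0, "rz": 0.0364}, {"tx": 3.4, "ty": -39.7, "tz": 3.8, "rx": 0, "ry": 0, "rz": 0.0364}, {"tx": 3.4, "ty": -39.7, "tz": 3.8, "rx": 0, "ry": 0, "rz": 0.0364}, {"tx": 3.4, "ty": -39.7, "tz": 3.8, "rx": 0, "ry": 0, "rz": 0.0364}, {"tx": 3.4, "ty": -39.7, "tz": 3.8, "rx": 0, "ry": 0, "rz": 0.0364}, {"tx": 3.4, "ty": -39.7, "tz": 3.8, "rx": 0, "ry": 0, "rz": 0.0364}, {"tx": 3.4, "ty": -39.7, "tz": 3.8, "rx": 0, "ry": 0, "rz": 0.0364}])

```text
time: 2.9
tool_pos: [546.4, -241.1, 201.0]
tcp_rot: [3.141, 0.0, 1.782]
contact_force: [0.6, -0.6, 0.3]
grip_width: 55.0
finger_force: 0.0
```

Request:
carry_out(plan=[{"tx": 0, "ty": 0, "tz": 0, "rx": 0, "ry": 0, "rz": 0}, {"tx": 0, "ty": 0, "tz": 0, "rx": 0, "ry": 0, "rz": 0}, {"tx": 0, "ty": 0, "tz": 0, "rx": 0, "ry": 0, "rz": 0}, {"tx": 0, "ty": 0, "tz": 0, "rx": 0, "ry": 0, "rz": 0}])

```text
time: 3.3
tool_pos: [546.4, -239.0, 200.5]
tcp_rot: [3.142, -0.0, 1.78]
contact_force: [-0.2, 0.6, 0.1]
grip_width: 55.3
finger_force: 0.0
```

```bash
python3 look.py w3; python3 -c "
import cv2
a=cv2.imread('pics/w3.png');cv2.imwrite('pics/w3c.png',cv2.resize(a[85:285,200:460],None,fx=3,fy=3,interpolation=cv2.INTER_CUBIC))"
```

```text
{'time': np.float64(3.35), 'joint_positions': array([-0.541,  0.494,  1.359,  0.   ,  1.289, -0.751]), 'tool_pos': array([ 546.405, -239.231,  200.497]), 'tcp_rot': array([ 3.142, -0.   ,  1.78 ]), 'contact_force': array([ 0.044, -0.212,  0.093]), 'moment': array([-0.085,  0.029,  0.013]), 'grip_width': np.float64(55.079)}
```

View pics/w3c.png

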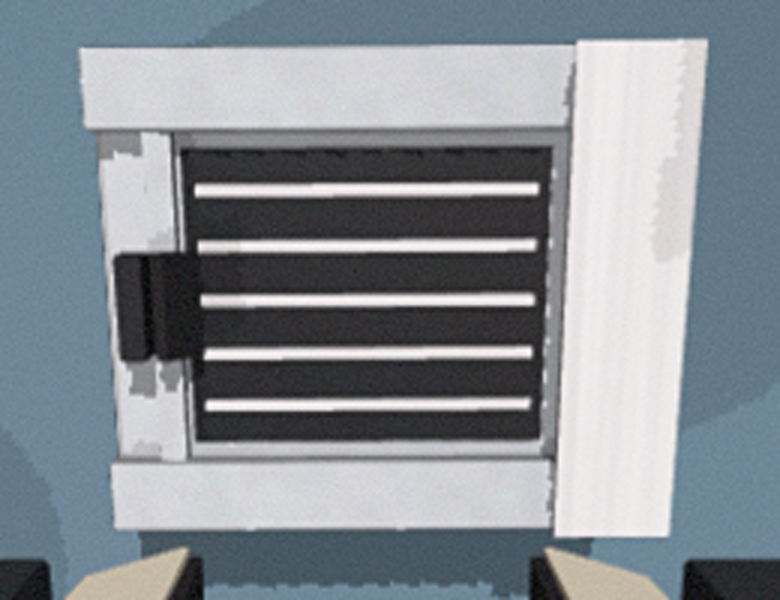

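```bash
python3 - <<'E'
from h import *
import pickle
from plant import bot
m=pickle.load(open("w3.pkl","rb"))
L=[[85,70,70],[85,-70,70],[50.5,70,70],[50.5,-70,70],[-85,70,65],[-85,-70,65],[-85,48,65],[-85,-48,65],[-61.5,48,62],[-61.5,-48,62]]
c=np.array([[708,39],[670,537],[577,39],[556,535],[80,48],[115,529],[87,129],[111,459],[172,131],[187,460]])/3+[200,85]-.33
p,r=fit([(m,L,c)],[545,-204,.21]);print(p);print(r.round(2).tolist())
E
```

```text
[ 5.46364525e+02 -2.03205803e+02  2.13416199e-01]
[[0.44, 0.14], [-0.33, -0.96], [0.98, 0.51], [-0.16, -0.18], [-0.43, -1.09], [0.0, 0.58], [-0.58, 0.32], [-0.32, 1.09], [-0.05, -0.18], [0.72, -0.21]]
```

Request:
carry_out(plan=[{"tx": -3.35, "ty": 39.7, "tz": -10, "rx": 0, "ry": 0, "rz": -0.0366}, {"tx": -3.35, "ty": 39.7, "tz": -10, "rx": 0, "ry": 0, "rz": -0.0366}, {"tx": -3.35, "ty": 39.7, "tz": -10, "rx": 0, "ry": 0, "rz": -0.0366}, {"tx": -3.35, "ty": 39.7, "tz": -10, "rx": 0, "ry": 0, "rz": -0.0366}, {"tx": -3.35, "ty": 39.7, "tz": -10, "rx": 0, "ry": 0, "rz": -0.0366}, {"tx": -3.35, "ty": 39.7, "tz": -10, "rx": 0, "ry": 0, "rz": -0.0366}, {"tx": -3.35, "ty": 39.7, "tz": -10, "rx": 0, "ry": 0, "rz": -0.0366}, {"tx": -3.35, "ty": 39.7, "tz": -10, "rx": 0, "ry": 0, "rz": -0.0366}, {"tx": -3.35, "ty": 39.7, "tz": -10, "rx": 0, "ry": 0, "rz": -0.0366}, {"tx": -3.35, "ty": 39.7, "tz": -10, "rx": 0, "ry": 0, "rz": -0.0366}, {"tx": -3.35, "ty": 39.7, "tz": -10, "rx": 0, "ry": 0, "rz": -0.0366}, {"tx": -3.35, "ty": 39.7, "tz": -10, "rx": 0, "ry": 0, "rz": -0.0366}])

```text
time: 4.55
tool_pos: [505.2, 238.0, 80.3]
tcp_rot: [3.141, -0.0, 1.339]
contact_force: [0.7, 0.0, 0.8]
grip_width: 55.1
finger_force: 0.0
```

Request:
carry_out(plan=[{"tx": 0, "ty": 0, "tz": 0, "rx": 0, "ry": 0, "rz": 0}, {"tx": 0, "ty": 0, "tz": 0, "rx": 0, "ry": 0, "rz": 0}, {"tx": 0, "ty": 0, "tz": 0, "rx": 0, "ry": 0, "rz": 0}, {"tx": 0, "ty": 0, "tz": 0, "rx": 0, "ry": 0, "rz": 0}])

```text
time: 4.95
tool_pos: [506.5, 234.7, 80.8]
tcp_rot: [3.141, -0.0, 1.338]
contact_force: [0.7, 0.2, -0.5]
grip_width: 55.0
finger_force: 0.0
```

Request:
carry_out(plan=[{"tx": 0, "ty": 1, "tz": -14, "rx": 0, "ry": 0, "rz": 0.001}, {"tx": 0, "ty": 1, "tz": -14, "rx": 0, "ry": 0, "rz": 0.001}, {"tx": 0, "ty": 0, "tz": -14, "rx": 0, "ry": 0, "rz": 0}, {"tx": 0, "ty": 0, "tz": -12, "rx": 0, "ry": 0, "rz": 0}, {"tx": 0, "ty": 0, "tz": -7, "rx": 0, "ry": 0, "rz": 0}, {"tx": 0, "ty": 0, "tz": -2, "rx": 0, "ry": 0, "rz": 0}, {"tx": 0, "ty": 0, "tz": -1, "rx": 0, "ry": 0, "rz": 0}, {"tx": 0, "ty": 0, "tz": 0, "rx": 0, "ry": 0, "rz": 0}, {"tx": 0, "ty": 0, "tz": 0, "rx": 0, "ry": 0, "rz": 0}, {"tx": 0, "ty": 0, "tz": 0, "rx": 0, "ry": 0, "rz": 0}])

```text
time: 5.95
tool_pos: [506.3, 237.8, 16.8]
tcp_rot: [3.141, -0.0, 1.341]
contact_force: [0.2, 0.6, -0.7]
grip_width: 55.4
finger_force: 0.0
```

Request:
carry_out(plan=[{"tx": 0, "ty": 0, "tz": 0, "rx": 0, "ry": 0, "rz": 0}, {"tx": 0, "ty": 0, "tz": 0, "rx": 0, "ry": 0, "rz": 0}, {"tx": 0, "ty": 0, "tz": 0, "rx": 0, "ry": 0, "rz": 0}, {"tx": 0, "ty": 0, "tz": 0, "rx": 0, "ry": 0, "rz": 0}, {"tx": 0, "ty": 0, "tz": 0, "rx": 0, "ry": 0, "rz": 0}, {"tx": 0, "ty": 0, "tz": 0, "rx": 0, "ry": 0, "rz": 0}, {"tx": 0, "ty": 0, "tz": 0, "rx": 0, "ry": 0, "rz": 0}, {"tx": 0, "ty": 0, "tz": 0, "rx": 0, "ry": 0, "rz": 0}, {"tx": 0, "ty": 0, "tz": 0, "rx": 0, "ry": 0, "rz": 0}, {"tx": 0, "ty": 0, "tz": 0, "rx": 0, "ry": 0, "rz": 0}], gripper=1)

```text
time: 6.95
tool_pos: [506.0, 237.7, 16.3]
tcp_rot: [-3.142, 0.0, 1.341]
contact_force: [-0.3, -0.7, 0.2]
grip_width: 14.0
finger_force: 30.0
```

```bash
cat > t.py <<'E'
from h import *
B=[546.36,-203.21,.2134]; G=np.array([-10,.6,16.3])  # TCP in cassette frame
def tcp(X,Z,deg,Y=0):  # rear lower edge at box X, Z above pocket floor
    v=Ro.from_euler('y',deg,degrees=True).apply(G-[60,0,0])+[X,Y,Z+55]
    return world(B,[v])[0]
def rear(tp,deg):      # inverse: measured TCP -> rear edge X,Y,Z
    v=Ro.from_euler('z',-B[2]).apply(np.array(tp)-[B[0],B[1],0])
    return v-Ro.from_euler('y',deg,degrees=True).apply(G-[60,0,0])-[0,0,55]
def tilt(rpy):
    R=Ro.from_euler('xyz',rpy).as_matrix();z=Ro.from_euler('z',-B[2]).apply(R[:,2]);y=Ro.from_euler('z',-B[2]).apply(R[:,1])
    return np.degrees(np.arctan2(-z[0],-z[2])),np.degrees(np.arctan2(z[1],-z[2])),np.degrees(np.arctan2(y[1],y[0]))
E
python3 - <<'E'
from t import *
for a in [(44,70,0),(44,45,15),(44,2,15),(54,2,15),(60,2,15),(60,0,8),(60,0,0)]: print(a,tcp(*a).round(1))
E
```

```text
(44, 70, 0) [ 520.8 -208.1  141.3]
(44, 45, 15) [ 527.3 -206.7  133.9]
(44, 2, 15) [ 527.3 -206.7   90.9]
(54, 2, 15) [ 537.1 -204.6   90.9]
(60, 2, 15) [ 542.9 -203.3   90.9]
(60, 0, 8) [ 539.3 -204.1   80.9]
(60, 0, 0) [ 536.5 -204.7   71.3]
```

Request:
carry_out(plan=[{"tx": 0, "ty": 0, "tz": 10, "rx": 0, "ry": 0, "rz": 0}, {"tx": 0, "ty": 0, "tz": 25, "rx": 0, "ry": 0, "rz": 0}, {"tx": 0, "ty": 0, "tz": 35, "rx": 0, "ry": 0, "rz": 0}, {"tx": 0, "ty": 0, "tz": 35, "rx": 0, "ry": 0, "rz": 0}, {"tx": 0, "ty": 0, "tz": 35, "rx": 0, "ry": 0, "rz": 0}, {"tx": 0, "ty": 0, "tz": 30, "rx": 0, "ry": 0, "rz": 0}, {"tx": 0, "ty": 0, "tz": 15, "rx": 0, "ry": 0, "rz": 0}, {"tx": 0, "ty": 0, "tz": 0, "rx": 0, "ry": 0, "rz": 0}, {"tx": 0, "ty": 0, "tz": 0, "rx": 0, "ry": 0, "rz": 0}])

```text
time: 7.85
tool_pos: [505.6, 237.5, 200.9]
tcp_rot: [-3.141, 0.0, 1.341]
contact_force: [-0.0, 1.0, -2.6]
grip_width: 14.1
finger_force: 30.0
```

Request:
carry_out(plan=[{"tx": 1.3, "ty": -20, "tz": -3, "rx": 0, "ry": 0, "rz": 0.0369}, {"tx": 1.3, "ty": -40, "tz": -3, "rx": 0, "ry": 0, "rz": 0.0369}, {"tx": 1.3, "ty": -42, "tz": -3, "rx": 0, "ry": 0, "rz": 0.0369}, {"tx": 1.3, "ty": -42, "tz": -3, "rx": 0, "ry": 0, "rz": 0.0369}, {"tx": 1.3, "ty": -42, "tz": -3, "rx": 0, "ry": 0, "rz": 0.0369}, {"tx": 1.3, "ty": -42, "tz": -3, "rx": 0, "ry": 0, "rz": 0.0369}, {"tx": 1.3, "ty": -42, "tz": -3, "rx": 0, "ry": 0, "rz": 0.0369}, {"tx": 1.3, "ty": -42, "tz": -3, "rx": 0, "ry": 0, "rz": 0.0369}, {"tx": 1.3, "ty": -42, "tz": -3, "rx": 0, "ry": 0, "rz": 0.0369}, {"tx": 1.3, "ty": -42, "tz": -3, "rx": 0, "ry": 0, "rz": 0.0369}, {"tx": 1.3, "ty": -35, "tz": -3, "rx": 0, "ry": 0, "rz": 0.0369}, {"tx": 1.3, "ty": -15, "tz": -3, "rx": 0, "ry": 0, "rz": 0.0369}])

```text
time: 9.05
tool_pos: [520.5, -211.3, 163.3]
tcp_rot: [-3.139, -0.001, 1.783]
contact_force: [-0.3, 0.0, -2.9]
grip_width: 14.3
finger_force: 30.0
```

Request:
carry_out(plan=[{"tx": 1.6, "ty": 0.3, "tz": -7, "rx": -0.0139, "ry": 0.064, "rz": 0}, {"tx": 1.6, "ty": 0.3, "tz": -7, "rx": -0.0139, "ry": 0.064, "rz": 0}, {"tx": 1.6, "ty": 0.3, "tz": -7, "rx": -0.0139, "ry": 0.064, "rz": 0}, {"tx": 1.6, "ty": 0.3, "tz": -7, "rx": -0.0139, "ry": 0.064, "rz": 0}, {"tx": 0, "ty": 0, "tz": 0, "rx": 0, "ry": 0, "rz": 0}, {"tx": 0, "ty": 0, "tz": 0, "rx": 0, "ry": 0, "rz": 0}, {"tx": 0, "ty": 0, "tz": 0, "rx": 0, "ry": 0, "rz": 0}, {"tx": 0, "ty": 0, "tz": 0, "rx": 0, "ry": 0, "rz": 0}, {"tx": 0, "ty": 0, "tz": 0, "rx": 0, "ry": 0, "rz": 0}])

```text
time: 9.95
tool_pos: [527.9, -207.4, 138.0]
tcp_rot: [-2.881, 0.001, 1.783]
contact_force: [0.2, -0.4, -2.5]
grip_width: 13.8
finger_force: 30.0
```

```bash
cat > st.py <<'E'
from t import *
from plant import bot
o=bot.get_obs();d=tilt(o["tcp_rot"]);r=Ro.from_euler('z',-B[2])
print("t",o["time"],"tcp",o["tool_pos"].round(1),"tilt/roll/yawerr",np.round(d,2),"rearXYZ",rear(o["tool_pos"],d[0]).round(1))
print("F box",r.apply(o["contact_force"]).round(1),"M box",r.apply(o["moment"]).round(2),"grip",o["grip_width"],o["finger_force"])
E
python3 st.py
```

```text
t 9.95 tcp [ 527.9 -207.4  138. ] tilt/roll/yawerr [14.94 -0.03 -0.05] rearXYZ [44.5 -0.8 49.2]
F box [ 0.1 -0.5 -2.5] M box [-0.03 -0.22  0.04] grip 13.824854231216166 29.999717473983765
```

Request:
carry_out(plan=[{"tx": -0.3, "ty": 0.8, "tz": -8, "rx": 0, "ry": 0, "rz": 0}, {"tx": 0, "ty": 0, "tz": -12, "rx": 0, "ry": 0, "rz": 0}, {"tx": 0, "ty": 0, "tz": -12, "rx": 0, "ry": 0, "rz": 0}, {"tx": 0, "ty": 0, "tz": -6, "rx": 0, "ry": 0, "rz": 0}, {"tx": 0, "ty": 0, "tz": -4, "rx": 0, "ry": 0, "rz": 0}, {"tx": 0, "ty": 0, "tz": -2, "rx": 0, "ry": 0, "rz": 0}, {"tx": 0, "ty": 0, "tz": -2, "rx": 0, "ry": 0, "rz": 0}, {"tx": 0, "ty": 0, "tz": -1, "rx": 0, "ry": 0, "rz": 0}, {"tx": 0, "ty": 0, "tz": 0, "rx": 0, "ry": 0, "rz": 0}, {"tx": 0, "ty": 0, "tz": 0, "rx": 0, "ry": 0, "rz": 0}])

```text
time: 10.95
tool_pos: [527.9, -206.4, 90.6]
tcp_rot: [-2.88, 0.0, 1.784]
contact_force: [0.3, -0.6, -3.1]
grip_width: 14.2
finger_force: 30.0
```

```bash
python3 st.py; python3 look.py w4
```

```text
t 10.95 tcp [ 527.9 -206.4   90.6] tilt/roll/yawerr [14.98 -0.03 -0.02] rearXYZ [44.7  0.2  1.8]
F box [ 0.2 -0.7 -3.1] M box [-0.16 -0.17 -0.11] grip 14.180095460835673 29.99967098236084
{'time': np.float64(11.0), 'joint_positions': array([-0.421,  0.68 ,  1.377, -0.16 ,  1.3  , -0.575]), 'tool_pos': array([ 527.92 , -206.413,   90.608]), 'tcp_rot': array([-2.880e+00,  1.000e-03,  1.784e+00]), 'contact_force': array([ 0.575, -0.598, -2.749]), 'moment': array([ 0.007, -0.18 ,  0.032]), 'grip_width': np.float64(14.068)}
```

View pics/w4.png

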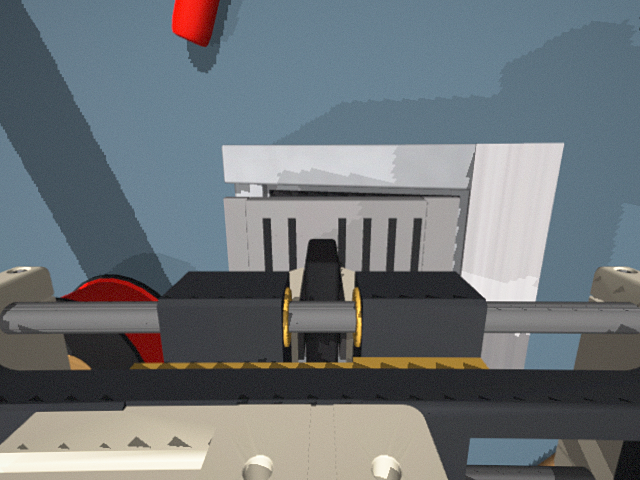

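The wrist view shows the cassette tilted in the pocket. Its rear +y corner is at about (461,197), just short of the lip edge (474,145)–(462,270), with a gap to the +y shoulder (row 185). I'll check that against the predicted pixel.

```bash
python3 - <<'E'
from t import *
import pickle
m=pickle.load(open("w4.pkl","rb"))
o=np.array([527.92,-206.41,90.61])
R=Ro.from_euler('z',B[2])*Ro.from_euler('y',14.98,degrees=True)
for p in [[60,44,5],[-60,44,6],[-17,25,50],[42,44,12]]: print(p,proj(m,R.apply(np.array(p)-G)+o).round(1))
print(proj(m,world(B,[[50.5,70,70],[-61.5,48,65],[50,48,65]])).round(1))
E
```

```text
[60, 44, 5] [[458.9 196.4]]
[-60, 44, 6] [[222.1 196.9]]
[-17, 25, 50] [[303.2 261.4]]
[42, 44, 12] [[427.6 198.6]]
[[478.  143.3]
 [260.8 183.8]
 [469.4 189.9]]
```

Request:
carry_out(plan=[{"tx": 1.95, "ty": 0.42, "tz": 0, "rx": 0, "ry": 0, "rz": 0}, {"tx": 1.95, "ty": 0.42, "tz": 0, "rx": 0, "ry": 0, "rz": 0}, {"tx": 1.95, "ty": 0.42, "tz": 0, "rx": 0, "ry": 0, "rz": 0}, {"tx": 0.98, "ty": 0.21, "tz": 0, "rx": 0, "ry": 0, "rz": 0}, {"tx": 0, "ty": 0, "tz": 0, "rx": 0, "ry": 0, "rz": 0}, {"tx": 0, "ty": 0, "tz": 0, "rx": 0, "ry": 0, "rz": 0}])

```text
time: 11.6
tool_pos: [534.6, -204.8, 90.3]
tcp_rot: [-2.88, 0.0, 1.784]
contact_force: [-0.5, 0.4, -2.5]
grip_width: 14.0
finger_force: 30.0
```

```bash
python3 st.py
```

```text
t 11.6 tcp [ 534.6 -204.8   90.3] tilt/roll/yawerr [ 1.501e+01 -0.000e+00 -1.000e-02] rearXYZ [51.5  0.3  1.4]
F box [-0.4  0.5 -2.5] M box [-0.1  -0.14  0.05] grip 14.047025568430644 29.99963253736496
```

Request:
carry_out(plan=[{"tx": 0.98, "ty": 0.21, "tz": 0, "rx": 0, "ry": 0, "rz": 0}, {"tx": 0.98, "ty": 0.21, "tz": 0, "rx": 0, "ry": 0, "rz": 0}, {"tx": 0.98, "ty": 0.21, "tz": 0, "rx": 0, "ry": 0, "rz": 0}, {"tx": 0.98, "ty": 0.21, "tz": 0, "rx": 0, "ry": 0, "rz": 0}, {"tx": 0, "ty": 0, "tz": 0, "rx": 0, "ry": 0, "rz": 0}, {"tx": 0, "ty": 0, "tz": 0, "rx": 0, "ry": 0, "rz": 0}])

```text
time: 12.2
tool_pos: [535.8, -204.6, 90.5]
tcp_rot: [-2.873, -0.001, 1.784]
contact_force: [-9.2, -3.1, 2.1]
grip_width: 14.0
finger_force: 30.0
```

```bash
python3 st.py
```

```text
t 12.2 tcp [ 535.8 -204.6   90.5] tilt/roll/yawerr [15.38  0.06 -0.02] rearXYZ [52.5  0.3  1.2]
F box [-9.6 -1.   2.1] M box [-0.13  1.77  0.1 ] grip 14.015038448732028 30.00219225883484
```

Request:
carry_out(plan=[{"tx": 0.98, "ty": 0.21, "tz": 0, "rx": 0, "ry": 0, "rz": 0}, {"tx": 0.98, "ty": 0.21, "tz": 0, "rx": 0, "ry": 0, "rz": 0}, {"tx": 0.98, "ty": 0.21, "tz": 0, "rx": 0, "ry": 0, "rz": 0}, {"tx": 0, "ty": 0, "tz": 0, "rx": 0, "ry": 0, "rz": 0}, {"tx": 0, "ty": 0, "tz": 0, "rx": 0, "ry": 0, "rz": 0}])

```text
time: 12.7
tool_pos: [538.1, -204.1, 90.6]
tcp_rot: [-2.872, -0.001, 1.783]
contact_force: [-11.8, -3.8, 2.6]
grip_width: 13.5
finger_force: 30.0
```

```bash
python3 st.py
```

```text
t 12.7 tcp [ 538.1 -204.1   90.6] tilt/roll/yawerr [15.47  0.08 -0.02] rearXYZ [54.8  0.3  1.2]
F box [-12.3  -1.2   2.6] M box [-0.21  2.2   0.11] grip 13.526126425643659 30.003676414489746
```

Request:
carry_out(plan=[{"tx": 0.98, "ty": 0.21, "tz": 0, "rx": 0, "ry": 0, "rz": 0}, {"tx": 0.98, "ty": 0.21, "tz": 0, "rx": 0, "ry": 0, "rz": 0}, {"tx": 0.98, "ty": 0.21, "tz": 0, "rx": 0, "ry": 0, "rz": 0}, {"tx": 0.98, "ty": 0.21, "tz": 0, "rx": 0, "ry": 0, "rz": 0}, {"tx": 0, "ty": 0, "tz": 0, "rx": 0, "ry": 0, "rz": 0}, {"tx": 0, "ty": 0, "tz": 0, "rx": 0, "ry": 0, "rz": 0}])

```text
time: 13.3
tool_pos: [541.1, -203.5, 90.6]
tcp_rot: [-2.87, -0.002, 1.783]
contact_force: [-14.3, -3.3, 3.7]
grip_width: 13.6
finger_force: 30.0
```

```bash
python3 st.py
```

```text
t 13.3 tcp [ 541.1 -203.5   90.6] tilt/roll/yawerr [15.58  0.11 -0.03] rearXYZ [57.8  0.3  1.1]
F box [-14.7  -0.2   3.7] M box [-0.25  2.74  0.1 ] grip 13.599925222664947 30.005956292152405
```

Request:
carry_out(plan=[{"tx": 0.98, "ty": 0.21, "tz": 0, "rx": 0, "ry": 0, "rz": 0}, {"tx": 0.98, "ty": 0.21, "tz": 0, "rx": 0, "ry": 0, "rz": 0}, {"tx": 0.98, "ty": 0.21, "tz": 0, "rx": 0, "ry": 0, "rz": 0}, {"tx": 0, "ty": 0, "tz": 0, "rx": 0, "ry": 0, "rz": 0}, {"tx": 0, "ty": 0, "tz": 0, "rx": 0, "ry": 0, "rz": 0}])

```text
time: 13.8
tool_pos: [541.8, -203.3, 90.8]
tcp_rot: [-2.864, -0.002, 1.783]
contact_force: [-22.0, -5.5, 6.2]
grip_width: 13.9
finger_force: 30.0
```

```bash
python3 st.py
```

```text
t 13.8 tcp [ 541.8 -203.3   90.8] tilt/roll/yawerr [15.89  0.16 -0.04] rearXYZ [58.3  0.3  1. ]
F box [-22.6  -0.7   6.2] M box [-0.24  4.25  0.2 ] grip 13.853664126275554 30.016922056674957
```

Request:
carry_out(plan=[{"tx": -0.76, "ty": -0.16, "tz": -1.7, "rx": 0.0055, "ry": -0.0256, "rz": 0}, {"tx": -0.76, "ty": -0.16, "tz": -1.7, "rx": 0.0055, "ry": -0.0256, "rz": 0}, {"tx": -0.76, "ty": -0.16, "tz": -1.7, "rx": 0.0055, "ry": -0.0256, "rz": 0}, {"tx": -0.76, "ty": -0.16, "tz": -1.7, "rx": 0.0055, "ry": -0.0256, "rz": 0}, {"tx": -0.76, "ty": -0.16, "tz": -1.7, "rx": 0.0055, "ry": -0.0256, "rz": 0}, {"tx": 0, "ty": 0, "tz": 0, "rx": 0, "ry": 0, "rz": 0}])

```text
time: 14.4
tool_pos: [538.2, -204.0, 81.5]
tcp_rot: [-2.998, -0.002, 1.783]
contact_force: [-21.1, -5.5, 4.0]
grip_width: 13.8
finger_force: 30.0
```

```bash
python3 st.py
```

```text
t 14.4 tcp [ 538.2 -204.    81.5] tilt/roll/yawerr [ 8.21  0.15 -0.04] rearXYZ [58.9  0.4  0.4]
F box [-21.8  -0.9   4. ] M box [-0.43  3.69  0.18] grip 13.750680745436627 30.00982314348221
```

Request:
carry_out(plan=[{"tx": -0.3, "ty": -0.06, "tz": -0.9, "rx": 0.0028, "ry": -0.0128, "rz": 0}, {"tx": -0.3, "ty": -0.06, "tz": -0.9, "rx": 0.0028, "ry": -0.0128, "rz": 0}, {"tx": -0.3, "ty": -0.06, "tz": -0.9, "rx": 0.0028, "ry": -0.0128, "rz": 0}, {"tx": -0.3, "ty": -0.06, "tz": -0.9, "rx": 0.0028, "ry": -0.0128, "rz": 0}, {"tx": -0.3, "ty": -0.06, "tz": -0.9, "rx": 0.0028, "ry": -0.0128, "rz": 0}, {"tx": 0, "ty": 0, "tz": 0, "rx": 0, "ry": 0, "rz": 0}])

```text
time: 15.0
tool_pos: [537.0, -204.3, 77.0]
tcp_rot: [-3.064, -0.002, 1.784]
contact_force: [-19.9, -6.3, 5.6]
grip_width: 13.6
finger_force: 30.0
```

```bash
python3 st.py
```

```text
t 15.0 tcp [ 537.  -204.3   77. ] tilt/roll/yawerr [ 4.45  0.14 -0.01] rearXYZ [59.2  0.3  0.3]
F box [-20.7  -2.    5.6] M box [-0.52  3.84  0.06] grip 13.638131771187206 30.00955581665039
```

Request:
carry_out(plan=[{"tx": -0.25, "ty": -0.05, "tz": -0.9, "rx": 0.0028, "ry": -0.0128, "rz": 0}, {"tx": -0.25, "ty": -0.05, "tz": -0.9, "rx": 0.0028, "ry": -0.0128, "rz": 0}, {"tx": -0.25, "ty": -0.05, "tz": -0.9, "rx": 0.0028, "ry": -0.0128, "rz": 0}, {"tx": -0.25, "ty": -0.05, "tz": -0.9, "rx": 0.0028, "ry": -0.0128, "rz": 0}, {"tx": 0, "ty": 0, "tz": 0, "rx": 0, "ry": 0, "rz": 0}])

```text
time: 15.5
tool_pos: [536.1, -204.4, 73.0]
tcp_rot: [-3.117, -0.003, 1.784]
contact_force: [-20.7, -7.8, 4.0]
grip_width: 13.9
finger_force: 30.0
```

```bash
python3 st.py
```

```text
t 15.5 tcp [ 536.1 -204.4   73. ] tilt/roll/yawerr [ 1.41  0.15 -0.  ] rearXYZ [59.3  0.4  0. ]
F box [-21.9  -3.2   4. ] M box [-0.67  3.47  0.06] grip 13.911336480429142 30.00328838825226
```

Request:
carry_out(plan=[{"tx": -0.2, "ty": -0.04, "tz": -0.9, "rx": 0.0028, "ry": -0.0128, "rz": 0}, {"tx": -0.2, "ty": -0.04, "tz": -0.9, "rx": 0.0028, "ry": -0.0128, "rz": 0}, {"tx": 0, "ty": 0, "tz": -0.8, "rx": 0.0028, "ry": -0.0128, "rz": 0}, {"tx": 0, "ty": 0, "tz": 0, "rx": 0, "ry": 0, "rz": 0}, {"tx": 0, "ty": 0, "tz": 0, "rx": 0, "ry": 0, "rz": 0}])

```text
time: 16.0
tool_pos: [536.0, -204.4, 71.3]
tcp_rot: [3.127, -0.002, 1.785]
contact_force: [-21.4, -6.5, 12.5]
grip_width: 13.8
finger_force: 30.1
```

```bash
python3 st.py; python3 look.py w5
```

```text
t 16.0 tcp [ 536.  -204.4   71.3] tilt/roll/yawerr [-0.85  0.13  0.04] rearXYZ [59.9  0.4  1. ]
F box [-22.3  -1.8  12.5] M box [-0.47  4.49  0.06] grip 13.800736617629939 30.14872670173645
{'time': np.float64(16.05), 'joint_positions': array([-0.504,  0.586,  1.593,  0.014,  0.952, -0.727]), 'tool_pos': array([ 536.03 , -204.377,   71.262]), 'tcp_rot': array([ 3.127e+00, -2.000e-03,  1.785e+00]), 'contact_force': array([-21.027,  -7.713,  11.821]), 'moment': array([-1.411,  4.323,  0.035]), 'grip_width': np.float64(13.976)}
```

View pics/w5.png

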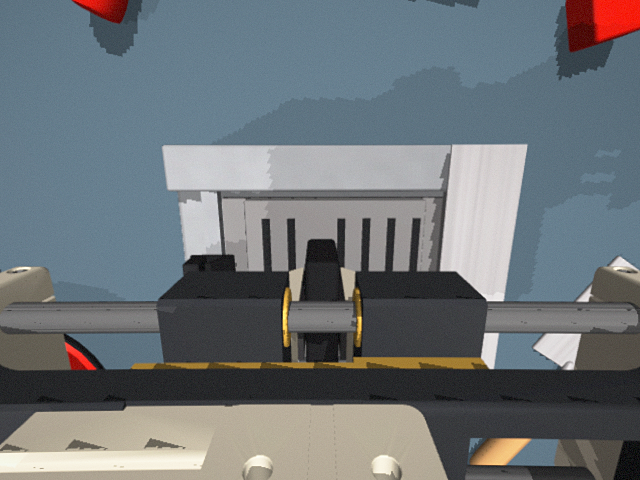

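The wrist view shows the cassette level in the pocket. Its front edge is at column ~220 (row 200), and the catch nose is at column ~235 (row 256), apparently over the tongue. I'll check with projections before letting go.

```bash
python3 - <<'E'
from t import *
import pickle
m=pickle.load(open("w5.pkl","rb"))
B2=[B[0]-2.1*np.cos(B[2]),B[1]-2.1*np.sin(B[2]),B[2]]
for b in(B,B2):
  print(proj(m,world(b,[[-54.5,15,62.5],[-54.5,15,65],[-62.5,15,78],[-77,15,78],[-62.5,15,62.5]])).round(0).tolist())
  print("lip/wall/front/step",proj(m,world(b,[[50.5,70,70],[-61.5,48,62],[-60,44,61],[-48,44,67],[60,44,60],[42,44,67]])).round(0).tolist())
import cv2
a=cv2.imread('pics/w5.png');cv2.imwrite('pics/w5c.png',cv2.resize(a[180:280,160:260],None,fx=6,fy=6,interpolation=cv2.INTER_CUBIC))
E
```

```text
[[236.0, 254.0], [235.0, 255.0], [212.0, 264.0], [181.0, 264.0], [221.0, 254.0]]
lip/wall/front/step [[453.0, 144.0], [218.0, 190.0], [222.0, 198.0], [244.0, 200.0], [458.0, 197.0], [428.0, 199.0]]
[[232.0, 254.0], [231.0, 255.0], [207.0, 264.0], [177.0, 264.0], [217.0, 254.0]]
lip/wall/front/step [[448.0, 144.0], [214.0, 190.0], [218.0, 198.0], [239.0, 200.0], [454.0, 197.0], [423.0, 199.0]]
```

View pics/w5c.png

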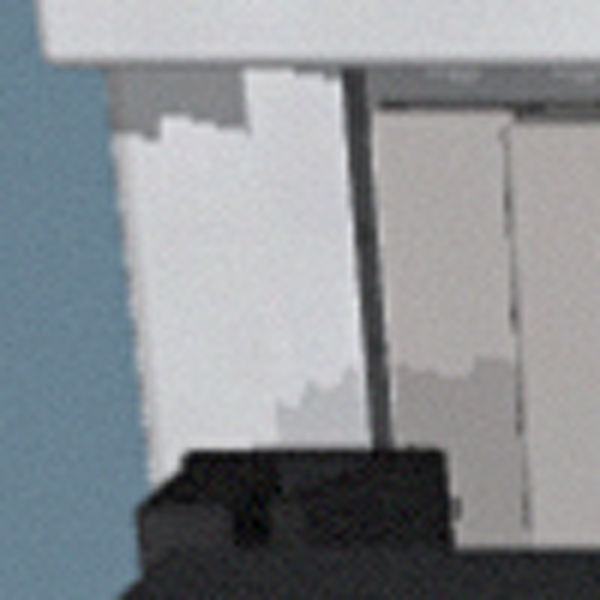

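The nose tip is at column 235, which matches the catch at rest over the tongue, and the front edge is behind the wall. I'll unload gently and then release.

Request:
carry_out(plan=[{"tx": -1, "ty": -0.2, "tz": 0.5, "rx": -0.0025, "ry": 0.011, "rz": 0}, {"tx": -1, "ty": -0.2, "tz": 0.5, "rx": -0.0025, "ry": 0.011, "rz": 0}, {"tx": -1, "ty": -0.2, "tz": 0.5, "rx": 0, "ry": 0, "rz": 0}, {"tx": -1, "ty": -0.2, "tz": 0, "rx": 0, "ry": 0, "rz": 0}, {"tx": 0, "ty": 0, "tz": 0, "rx": 0, "ry": 0, "rz": 0}, {"tx": 0, "ty": 0, "tz": 0, "rx": 0, "ry": 0, "rz": 0}])

```text
time: 16.65
tool_pos: [533.9, -204.8, 71.8]
tcp_rot: [-3.137, -0.002, 1.784]
contact_force: [-12.1, -5.3, 0.3]
grip_width: 13.9
finger_force: 30.0
```

```bash
python3 st.py
```

```text
t 16.65 tcp [ 533.9 -204.8   71.8] tilt/roll/yawerr [0.24 0.09 0.01] rearXYZ [57.4  0.4  0.2]
F box [-12.9  -2.6   0.3] M box [-0.66  2.44  0.05] grip 13.856270240677455 29.99691992998123
```

Request:
carry_out(plan=[{"tx": -1, "ty": -0.4, "tz": 0, "rx": 0, "ry": 0, "rz": 0}, {"tx": -1, "ty": -0.4, "tz": 0, "rx": 0, "ry": 0, "rz": 0}, {"tx": -1, "ty": -0.4, "tz": 0, "rx": 0, "ry": 0, "rz": 0}, {"tx": -0.6, "ty": -0.3, "tz": 0, "rx": 0, "ry": 0, "rz": 0}, {"tx": 0, "ty": 0, "tz": 0, "rx": 0, "ry": 0, "rz": 0}, {"tx": 0, "ty": 0, "tz": 0, "rx": 0, "ry": 0, "rz": 0}])

```text
time: 17.25
tool_pos: [533.8, -204.9, 72.1]
tcp_rot: [3.139, -0.001, 1.784]
contact_force: [0.1, 3.1, -8.7]
grip_width: 13.9
finger_force: 30.0
```

```bash
python3 st.py
```

```text
t 17.25 tcp [ 533.8 -204.9   72.1] tilt/roll/yawerr [-0.17  0.06  0.  ] rearXYZ [57.4  0.4  1. ]
F box [ 0.8  3.  -8.7] M box [0.47 0.45 0.07] grip 13.85767577749799 29.992317259311676
```

Request:
carry_out(plan=[{"tx": 0, "ty": 0.3, "tz": -0.7, "rx": 0, "ry": 0, "rz": 0}, {"tx": 0, "ty": 0.3, "tz": -0.7, "rx": 0, "ry": 0, "rz": 0}, {"tx": 0, "ty": 0, "tz": 0, "rx": 0, "ry": 0, "rz": 0}])

```text
time: 17.55
tool_pos: [533.8, -205.0, 71.9]
tcp_rot: [3.138, 0.0, 1.784]
contact_force: [-5.2, 2.2, -0.8]
grip_width: 13.6
finger_force: 30.0
```

Request:
carry_out(plan=[{"tx": 0, "ty": 0, "tz": 0, "rx": 0, "ry": 0, "rz": 0}, {"tx": 0, "ty": 0, "tz": 0, "rx": 0, "ry": 0, "rz": 0}, {"tx": 0, "ty": 0, "tz": 0, "rx": 0, "ry": 0, "rz": 0}, {"tx": 0, "ty": 0, "tz": 0, "rx": 0, "ry": 0, "rz": 0}, {"tx": 0, "ty": 0, "tz": 0, "rx": 0, "ry": 0, "rz": 0}, {"tx": 0, "ty": 0, "tz": 0, "rx": 0, "ry": 0, "rz": 0}], gripper=0.6)

```text
time: 18.15
tool_pos: [534.1, -205.1, 71.3]
tcp_rot: [3.138, 0.001, 1.784]
contact_force: [0.5, 0.3, 0.7]
grip_width: 36.8
finger_force: 0.0
```

```bash
python3 st.py
```

```text
t 18.15 tcp [ 534.1 -205.1   71.3] tilt/roll/yawerr [-0.23 -0.03 -0.02] rearXYZ [57.7  0.1  0.3]
F box [0.5 0.2 0.7] M box [-0.08 -0.02 -0.04] grip 36.76395650370461 0.0
```

Released cleanly, with forces near zero. I'll retreat straight up and back so the cameras have a clear view.

Request:
carry_out(plan=[{"tx": 0, "ty": 0, "tz": 5, "rx": 0, "ry": 0, "rz": 0}, {"tx": 0, "ty": 0, "tz": 12, "rx": 0, "ry": 0, "rz": 0}, {"tx": 0, "ty": 0, "tz": 20, "rx": 0, "ry": 0, "rz": 0}, {"tx": 0, "ty": 0, "tz": 25, "rx": 0, "ry": 0, "rz": 0}, {"tx": 0, "ty": -8, "tz": 25, "rx": 0, "ry": 0, "rz": 0}, {"tx": 0, "ty": -12, "tz": 25, "rx": 0, "ry": 0, "rz": 0}, {"tx": 0, "ty": -12, "tz": 15, "rx": 0, "ry": 0, "rz": 0}, {"tx": 0, "ty": -5, "tz": 5, "rx": 0, "ry": 0, "rz": 0}, {"tx": 0, "ty": 0, "tz": 0, "rx": 0, "ry": 0, "rz": 0}, {"tx": 0, "ty": 0, "tz": 0, "rx": 0, "ry": 0, "rz": 0}, {"tx": 0, "ty": 0, "tz": 0, "rx": 0, "ry": 0, "rz": 0}])

```text
time: 19.25
tool_pos: [533.6, -241.2, 202.2]
tcp_rot: [3.139, -0.001, 1.784]
contact_force: [0.2, 0.0, 0.3]
grip_width: 36.9
finger_force: 0.0
```

```bash
python3 look.py w6; python3 -c "
import cv2
a=cv2.imread('pics/w6.png');cv2.imwrite('pics/w6c.png',cv2.resize(a[85:285,200:460],None,fx=3,fy=3,interpolation=cv2.INTER_CUBIC))"
```

```text
{'time': np.float64(19.3), 'joint_positions': array([-0.557,  0.472,  1.39 ,  0.003,  1.279, -0.771]), 'tool_pos': array([ 533.647, -241.234,  202.243]), 'tcp_rot': array([ 3.139e+00, -1.000e-03,  1.784e+00]), 'contact_force': array([-0.353, -0.203, -0.193]), 'moment': array([-0.051, -0.005,  0.071]), 'grip_width': np.float64(36.657)}
```

View pics/w6c.png

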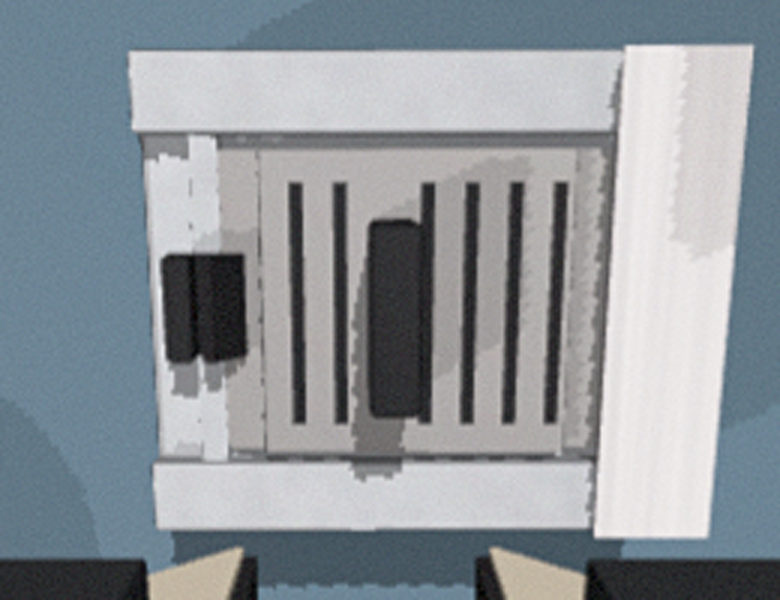

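The picture shows the cassette flat in the pocket with its front edge against the front wall (crop column ~220). The catch nose reaches column 245 over the front tongue, and the rear tongue is under the lip. The robot is clear, so I'm handing in.

```bash
python3 -c "
from plant import bot
print(bot.close_job())"
```

```text
the job is handed in; nothing more can be done
None
```

The cassette is back in the filter box, flat, with its rear tongue under the lip and the catch over its front edge. It was released and the job handed in at about 19 s, the highest contact-force reading I took was about 26 N, and no other item on the bench was touched.

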